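Sweep the loose bottle caps into the bench tray

ROBOT

A 7-joint arm with a two-finger parallel gripper is mounted at the origin on a cart in front of the work surface, level with it; the furniture and walls round the work are solid. World frame = base frame: x ahead of the robot, y to its left, z up, the work surface at z = 0. Lengths are in m, angles in rad, forces in N, time in s.
With the tool pointing down it reaches from about 0.4 to 0.875 m from the base axis. Payload 4.4 kg.
Tool frame: the origin (TCP) lies midway between the tips of the shut fingers; the grasp point (between the pads) lies 19 mm behind it (env.tcp_to_grasp is the distance from the TCP to the grasp point, in m); z points along the fingers, y is the direction in which the jaws open and shut (so a half turn about z gives the same grasp; the last joint's range is limited). The gripper opens to 85 mm and grips with 20 to 120 N. Pads are 22 mm wide; open, the fingers measure 114 mm over their backs; the gripper's body (76 mm by 85 mm) begins 54 mm behind the grasp point. The pads swing forward as they close: fully open they stand 13 mm farther back than shut.
Start: joints at [1.039, 0.628, 0.038, 1.517, -0.027, 0.996, -0.02], TCP at [0.292, -0.581, 0.231] pointing down, gripper open.
Joint ranges: [-3.06, 3.06], [-0.37, 2.12], [-1.25, 1.32], [0.18, 2.47], [-1.1, 4.24], [0.23, 1.98], [-2.94, 2.94]. Speed limits (rad/s): [2.57, 2.57, 3.14, 3.14, 3.14, 3.14, 3.14].

INTERFACE

Orientations are given as a unit quaternion [w, x, y, z].
In Python, from station import readout, imaging, ticket, env gives the robot as it stands.
- The arm moves only by the shell command python3 -m creep 'ROWS'. ROWS is JSON, a list that holds one entry, the list of rows, each a list of 7 numbers: the shift along the world's x, y, z in m, then the turn, a rotation vector about the world's x, y, z in degrees, then the finger opening in m, from 0 to 0.0854. In form: [[[tx, ty, tz, rx, ry, rz, jaw], ...]]. A call has 1 to 5 rows; each row is the pose to reach, as a shift and turn from the pose measured when the call began; what a row does not reach only later rows make up. A row lasts 1/12 s, in which the tool goes at most 41.7 mm and 7.16 degrees, less where a joint would pass 70% of its speed; a pose out of reach is approached as far as the arm can. A call with a gripper value outside its range is refused whole. The fingers move at their own pace and stop on an object; the grip force is fixed at half the most. Time passes only in rows, so rows that repeat a pose let the fingers close. It gives the time, the measured TCP pose, the force and the opening at its end, in the units of the state.
- readout.state(): the state, without advancing time (a new reading comes with each control period).
- imaging.camera(name): name is "scene" or "top"; returns (picture, depth): 400x640x3 uint8, red, green, blue; 400x640 float32, m along the optical axis (not along the pixel's ray), 0 where there is no reading.
- imaging.get_calibration(name): a dict with "fx", "fy", "cx", "cy" (pixels), "xyz" and "attitude" of the camera in the world. Camera axes: x right, y up, looking along -z (the intrinsics and any distortion apply to the point x, -y, -z); pixel columns grow to the right and rows downward; lengths in m; the calibration is good to about 2 mm. A picture is of the moment at which its call begins. get_calibration takes no time and is no camera call.
- ticket.job_done(): hands the job in, once; it reports no verdict.
The state is a dict: "time": time; "joints": joint angles; "joint_velocities": joint speeds; "joint_torque": joint torques, N m; "ee_pos": TCP position; "ee_rot": TCP orientation; "contact_force": force on the tool from outside, world axes, zero at the start; "wrist_torque": the same for the moment, N m; "finger_gap": finger opening in m.
Only numpy, scipy, OpenCV 4.12 (cv2) and the standard library are available. Lean on these libraries where they do the work, as an engineer would, in place of code of your own. Each camera call takes 0.05 s, during which the arm holds its last target.

TASK

Clear the bench: with closed fingers, gently sweep the three loose light-grey bottle caps along the worktop and over the sloping front lip of the low metal tray, until every cap lies wholly on the tray's flat floor, past the lip. Only push them: do not grip a cap, squeeze it, press hard on it or lift it off the surface. Leave the small bottle, the timer and the clear cup where they stand.

Things in the scene. Friction and masses are not known exactly. Their poses are not given: they have to be found in the camera images.
- sweep_tray: low pale bare-metal tray fixed to the worktop, 120 mm deep (x), 170 mm wide (y). Origin: centre of its underside, on the worktop; +x points from its open front (x = -60 mm) into the tray, roughly away from the robot; +y to its left. Walls 3 mm thick, 24 mm high with their rim, on the back and both sides. Tall machines stand at world y > 0.07, x > 0.48 m and y < -0.33, x > 0.53 m.
- tray_mouth (a point): middle of the tray's open front edge, at tray x = -60 mm, on the worktop. From here the lip slopes up over 20 mm to the flat floor; the mouth is 164 mm wide between the side walls.
- tray_floor (a point): centre of the tray's flat floor, 2.5 mm above the worktop, at tray x = +8 mm. The flat floor runs from tray x = -40 mm (end of the lip) to +57 mm (back wall) and is 164 mm wide.
- cap_a: loose light-grey plastic bottle screw cap, one of three alike: a ribbed disc 30 mm across and 18 mm high, about 18 g, lying flat on the worktop (z = 0) and free to slide in any direction. Origin: centre of its underside.
- cap_a_center (a point): centre of cap a (half-way up, 9 mm above its underside)
- cap_b: second loose light-grey plastic bottle screw cap, one of three alike: a ribbed disc 30 mm across and 18 mm high, about 18 g, lying flat on the worktop (z = 0) and free to slide in any direction. Origin: centre of its underside.
- cap_b_center (a point): centre of cap b (half-way up, 9 mm above its underside)
- cap_c: third loose light-grey plastic bottle screw cap, one of three alike: a ribbed disc 30 mm across and 18 mm high, about 18 g, lying flat on the worktop (z = 0) and free to slide in any direction. Origin: centre of its underside.
- cap_c_center (a point): centre of cap c (half-way up, 9 mm above its underside)
- vial_center (a point): small capped bottle standing upright to the left of the tray, 25 mm across and 53 mm high, loose, to be left alone. The point is its centre, half-way up.
- bench_timer_center (a point): flat white timer with three buttons, 58 x 62 x 18 mm, lying to the right of the caps, loose, to be left alone. The point is its centre, half-way up.
- cup_center (a point): clear plastic cup, 51 mm across and 53 mm high, standing to the left of the caps, loose, to be left alone. The point is its centre, half-way up.

How it is judged:
By the outcome, as a careful person would: the job done as asked, in the order asked, and still so for the second after the job is handed in, with the robot touching nothing.
It also fails if it takes over 64 s, if anything falls off the work surface, if the arm or the gripper's body presses on something with over 40 N, if the wrist force passes 120 N, or if a joint passes its speed limit or range.

## Working session

There is one attempt and no reset: what is moved stays moved. The work goes in short steps, Python scripts to look and compute and a shell command to move; the robot and the scene stay as the last step left them, time stands still between calls to the robot, and variables do not carry over. Pictures are saved under pics/ and viewed, and the job is handed in when it is done.

```bash
ls; mkdir -p pics; cat > h.py <<'E'
import numpy as np, cv2
from scipy.spatial.transform import Rotation as R
from station import readout, imaging, ticket, env
def cal(n):
    c=imaging.get_calibration(n); q=c["attitude"]
    return c, R.from_quat([q[1],q[2],q[3],q[0]]).as_matrix(), np.array(c["xyz"])
def px2w(n,u,v,d):
    c,M,t=cal(n); return t+M@np.array([(u-c["cx"])/c["fx"]*d,-(v-c["cy"])/c["fy"]*d,-d])
def px2z(n,u,v,z):
    c,M,t=cal(n); r=M@np.array([(u-c["cx"])/c["fx"],-(v-c["cy"])/c["fy"],-1]); return t+r*(z-t[2])/r[2]
def w2px(n,p):
    c,M,t=cal(n); q=M.T@(np.array(p)-t); return c["cx"]+c["fx"]*q[0]/-q[2], c["cy"]-c["fy"]*q[1]/-q[2]
def cloud(n,dep):
    c,M,t=cal(n); v,u=np.mgrid[0:400,0:640]
    P=np.stack([(u-c["cx"])/c["fx"]*dep,-(v-c["cy"])/c["fy"]*dep,-dep],-1); return P@M.T+t
E
python3 - <<'E'
from h import *
for n in("scene","top"):
    p,d=imaging.camera(n); cv2.imwrite(f"pics/{n}0.png",p[...,::-1]); np.save(f"{n}0.npy",d); print(imaging.get_calibration(n))
print(readout.state())
E
```

```text
pics
{'fx': 482.05642471417485, 'fy': 482.05642471417485, 'cx': 325.305355693038, 'cy': 205.68301602734275, 'xyz': array([-0.04822342,  0.40782448,  0.65323332]), 'attitude': array([-0.38035714, -0.19545842,  0.40616078,  0.80756292])}
{'fx': 364.3810900848421, 'fy': 364.3810900848421, 'cx': 315.984584135362, 'cy': 191.0339250760026, 'xyz': array([ 0.43561792, -0.09339055,  0.9082342 ]), 'attitude': array([ 0.70782721,  0.02805925, -0.05046512, -0.70402172])}
{'time': 0.1, 'joints': array([ 1.03918981,  0.62923023,  0.03844982,  1.5182762 , -0.02701237,
        0.99630807, -0.02002908]), 'joint_velocities': array([ 0.00080372, -0.00335072, -0.00065138, -0.00141256, -0.00043566,
        0.0001499 ,  0.00105304]), 'joint_torque': array([ 1.99908063e-03, -5.64530253e+01,  1.22985832e+00, -1.93970329e+01,
        1.11581772e-02,  5.42438618e-03,  7.57164912e-06]), 'ee_pos': array([ 0.29171718, -0.58022967,  0.23049369]), 'ee_rot': array([-8.27931396e-04,  9.73004687e-01,  2.30783779e-01, -2.00916824e-04]), 'contact_force': array([ 0.43006634, -0.03926508,  0.60067221]), 'wrist_torque': array([0.04257019, 0.06333018, 0.04639069]), 'finger_gap': 0.08523028907080724}
```

View pics/top0.png

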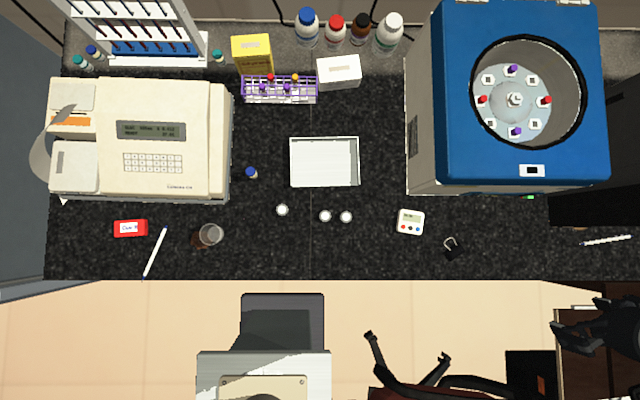

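View pics/scene0.png

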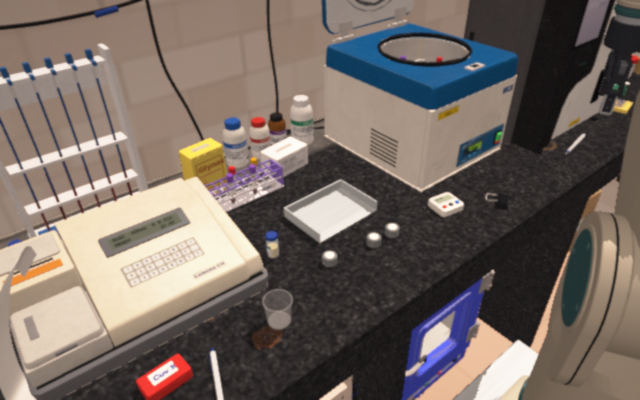

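The top view shows the caps at about (282,210), (325,216) and (346,217). The tray spans (290–359, 137–187) with its mouth on the lower edge. The vial is at (251,173), the cup at (209,236) and the timer at (410,222). Next I'll measure these.

```bash
python3 - <<'E'
from h import *
im=cv2.imread("pics/top0.png"); d=np.load("top0.npy"); W=cloud("top",d)
print("bench z", np.median(W[195:205,300:340,2]))
# caps: bright pixel centroid
g=im.min(2)
for n,(u,v) in dict(a=(282,210),b=(325,216),c=(346,217)).items():
    s=g[v-10:v+11,u-10:u+11]>110
    k,l,st,ce=cv2.connectedComponentsWithStats(s.astype(np.uint8)); i=1+np.argmax(st[1:,4])
    cu,cv_=ce[i]+[u-10,v-10]
    z=np.median(W[v-3:v+4,u-3:u+4,2]); print(n,cu,cv_,st[i,2:],z,px2z("top",cu,cv_,.018), px2z("top",cu,cv_,.014))
for n,(u,v,z) in dict(vial=(251,173,.053),timer=(410,222,.018),cupbase=(209,236,.05)).items(): print(n,px2z("top",u,v,z),np.nanmax(W[v-12:v+13,u-12:u+13,2]))
# tray rim from depth
m=(W[...,2]>.015)&(W[...,2]<.035); m[:, :280]=0;m[:,370:]=0;m[:125]=0;m[200:]=0
P=W[m]; print(len(P)); r=cv2.minAreaRect(P[:,:2].astype(np.float32)); print(r,cv2.boxPoints(r))
m2=(g>110); 
big=cv2.resize(im[120:260,190:430],None,fx=3.3,fy=3.3,interpolation=cv2.INTER_CUBIC); cv2.imwrite("pics/z0.png",big)
# scene check: project
E
```

```text
bench z 0.0013762498313184546
a 281.66355140186914 209.1214953271028 [ 13  12 107] 0.019838751538665766 [ 0.49006878 -0.03789534  0.018     ] [ 0.49031344 -0.03764599  0.014     ]
b 324.9326923076923 215.52884615384616 [ 11  12 104] 0.01979134832937246 [ 0.47499378 -0.14356321  0.018     ] [ 0.4751707  -0.14378865  0.014     ]
c 345.84466019417476 216.49514563106797 [ 12  12 103] 0.01933690705868607 [ 0.47288952 -0.19480087  0.018     ] [ 0.47305699 -0.19525652  0.014     ]
vial [0.57290677 0.03337677 0.053     ] 0.9082342043543145
timer [ 0.46016716 -0.35282477  0.018     ] 0.9082342043543145
cupbase [0.42484976 0.12720136 0.05      ] 0.9082342043543145
333
((0.6096989512443542, -0.1402469128370285), (0.12070278823375702, 0.17161928117275238), 2.116847515106201) [[ 0.54621917 -0.05672506]
 [ 0.55255836 -0.22822723]
 [ 0.67317873 -0.22376877]
 [ 0.66683954 -0.0522666 ]]
```

View pics/z0.png

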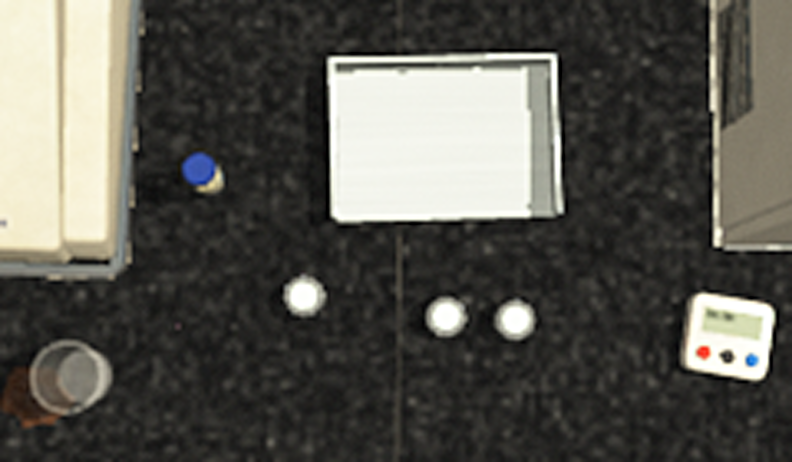

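The tray rim fits 120.7 × 171.6 mm, with its centre at (0.610, -0.140), yaw +2.1° and mouth middle at (0.549, -0.142). The cap tops are at about 19 mm, which agrees with the 18 mm given. The caps are a (0.490, -0.038), b (0.475, -0.144) and c (0.473, -0.195). I'll start the approach high and close the fingers on the way.

```bash
python3 -m creep '[[[0.012,0.035,0,0,0,-5,0],[0.024,0.07,0,0,0,-10,0],[0.036,0.105,0,0,0,-15,0],[0.048,0.14,0,0,0,-20,0],[0.06,0.175,0,0,0,-24.6,0]]]'
```

```text
time: 0.52
ee_pos: [0.3517, -0.4033, 0.2301]
ee_rot: [-0.001, 1.0, 0.016, -0.0]
contact_force: [1.2, 0.9, -0.4]
finger_gap: 0.0256
```

```bash
python3 -m creep '[[[0.015,0.035,0,0,0,0,0],[0.03,0.07,0,0,0,0,0],[0.045,0.105,0,0,0,0,0],[0.06,0.14,0,0,0,0,0],[0.075,0.175,0,0,0,0,0]]]'; python3 -m creep '[[[0.002,0.035,-0.015,0,0,0,0],[0.004,0.07,-0.03,0,0,0,0],[0.005,0.085,-0.05,0,0,0,0],[0.005,0.0853,-0.08,0,0,0,0],[0.005,0.0853,-0.11,0,0,0,0]]]'
```

```text
time: 0.93
ee_pos: [0.4269, -0.2264, 0.23]
ee_rot: [-0.001, 1.0, 0.016, -0.0]
contact_force: [1.5, -0.7, 0.1]
finger_gap: 0.0001
time: 1.35
ee_pos: [0.4328, -0.1394, 0.1195]
ee_rot: [-0.001, 1.0, 0.018, 0.001]
contact_force: [-0.1, 0.4, -1.1]
finger_gap: -0.0001
```

```bash
python3 -m creep '[[[0,-0.004,-0.03,0,0,0,0],[-0.002,-0.004,-0.06,0,0,0,0],[-0.002,-0.004,-0.085,0,0,0,0],[-0.002,-0.004,-0.1,0,0,0,0],[-0.002,-0.004,-0.112,0,0,0,0]]]'; python3 - <<'E'
from h import *
p,d=imaging.camera("scene"); cv2.imwrite("pics/s1.png",cv2.resize(p[160:320,250:490,::-1],None,fx=3.3,fy=3.3))
s=readout.state();print(s["ee_pos"],s["contact_force"])
E
```

```text
time: 1.77
ee_pos: [0.4271, -0.1406, 0.0182]
ee_rot: [-0.006, 1.0, 0.017, -0.005]
contact_force: [-0.1, 0.2, 0.6]
finger_gap: -0.0001
[ 0.42722765 -0.13987266  0.01739343] [ 0.20443408  0.38795707 -1.41077231]
```

View pics/s1.png

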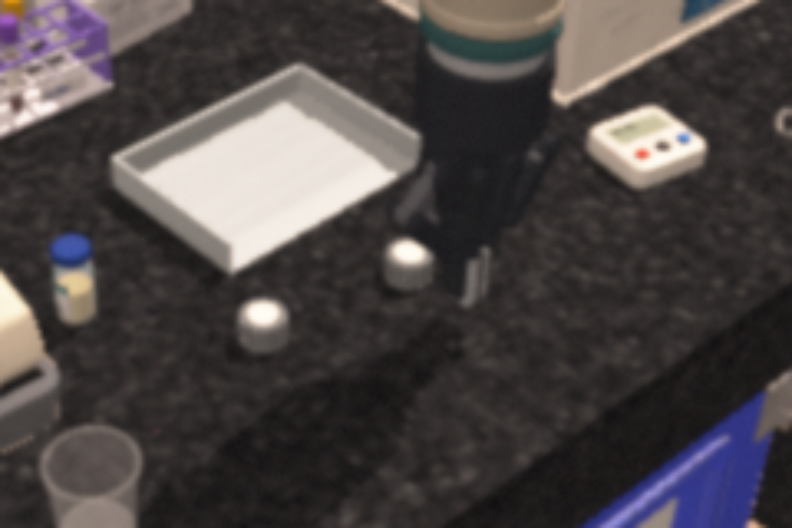

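The fingers are right behind cap b, and cap c is hidden by the gripper. The TCP stopped at z = 0.017 instead of 0.008, so I'll check for a joint limit.

```bash
python3 - <<'E'
from h import *
s=readout.state();print(s["joints"].round(3))
E
python3 -m creep '[[[0.004,-0.003,-0.005,0,0,0,0],[0.006,-0.003,-0.009,0,0,0,0],[0.006,-0.003,-0.01,0,0,0,0]]]'
python3 - <<'E'
from h import *
s=readout.state();print(s["joints"].round(3))
E
```

```text
[ 0.132  0.769  0.193  2.205 -0.65   0.238 -0.628]
time: 2.07
ee_pos: [0.4335, -0.1429, 0.007]
ee_rot: [-0.006, 1.0, 0.017, -0.005]
contact_force: [-0.1, -0.8, -0.8]
finger_gap: 0.0002
[ 0.129  0.796  0.2    2.188 -0.701  0.237 -0.576]
```

Joint 6 is close to its lower limit (0.237 against 0.23), but the pose is good now at z = 7 mm. I'll push cap b straight in.

```bash
python3 -m creep '[[[0.006,0,0,0,0,0,0],[0.012,0,0,0,0,0,0],[0.019,0,0,0,0,0,0],[0.026,0,0,0,0,0,0],[0.033,0.001,0,0,0,0,0]]]'; python3 -m creep '[[[0.007,0,0,0,0,0,0],[0.014,0,0,0,0,0,0],[0.021,0.001,0,0,0,0,0],[0.028,0.001,0,0,0,0,0],[0.035,0.001,0,0,0,0,0]]]'
```

```text
time: 2.48
ee_pos: [0.4678, -0.1421, 0.0073]
ee_rot: [-0.006, 1.0, 0.017, -0.005]
contact_force: [0.6, -0.6, -0.3]
finger_gap: -0.0003
time: 2.9
ee_pos: [0.5034, -0.1409, 0.0073]
ee_rot: [-0.006, 1.0, 0.018, -0.005]
contact_force: [-0.5, 0.5, -0.6]
finger_gap: -0.0004
```

```bash
python3 - <<'E'
from h import *
for n in("scene","top"):
    p,d=imaging.camera(n); c=p[160:320,250:490,::-1] if n=="scene" else p[120:260,190:430,::-1]
    cv2.imwrite(f"pics/{n}2.png",cv2.resize(c,None,fx=3,fy=3))
E
```

```text
(no output)
```

View pics/scene2.png

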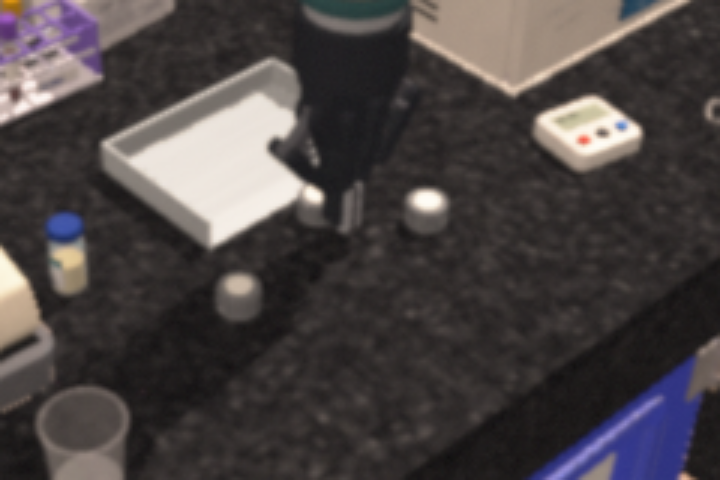

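View pics/top2.png

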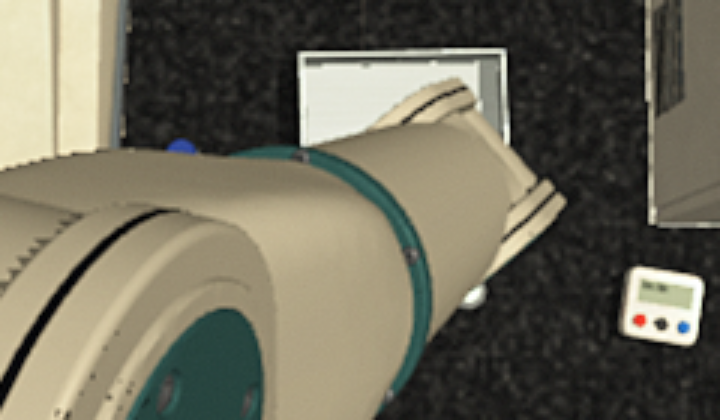

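The scene view shows cap b ahead of the fingertip at about (312,205), just at the mouth, with a and c undisturbed. I'll carry on over the lip.

```bash
python3 -m creep '[[[0.007,0,0,0,0,0,0],[0.014,0,0,0,0,0,0],[0.021,0.001,0,0,0,0,0],[0.028,0.001,0.001,0,0,0,0],[0.035,0.001,0.001,0,0,0,0]]]'; python3 -m creep '[[[0.007,0,0,0,0,0,0],[0.014,0,0,0,0,0,0],[0.021,0.001,0,0,0,0,0],[0.028,0.001,0,0,0,0,0],[0.035,0.001,0,0,0,0,0]]]';  python3 -m creep '[[[0.005,0,0,0,0,0,0],[0.009,0,0,0,0,0,0],[0.009,0,0,0,0,0,0],[0,0,0,0,0,0,0],[-0.012,0,0,0,0,0,0]]]'
```

```text
time: 3.42
ee_pos: [0.5403, -0.1399, 0.0084]
ee_rot: [-0.006, 1.0, 0.018, -0.004]
contact_force: [0.6, -0.3, 0.7]
finger_gap: 0.0
time: 3.83
ee_pos: [0.576, -0.1388, 0.0084]
ee_rot: [-0.006, 1.0, 0.018, -0.004]
contact_force: [-0.4, 0.6, 0.6]
finger_gap: -0.0003
time: 4.25
ee_pos: [0.5645, -0.1387, 0.0083]
ee_rot: [-0.006, 1.0, 0.019, -0.004]
contact_force: [0.4, 0.1, 0.0]
finger_gap: -0.0001
```

```bash
python3 -m creep '[[[-0.015,0,0.02,0,0,0,0],[-0.03,0,0.045,0,0,0,0],[-0.06,-0.015,0.06,0,0,0,0],[-0.09,-0.035,0.06,0,0,0,0],[-0.12,-0.055,0.06,0,0,0,0]]]'; python3 - <<'E'
from h import *
for n in("scene","top"):
    p,d=imaging.camera(n); c=p[160:320,250:490,::-1] if n=="scene" else p[120:260,190:430,::-1]
    cv2.imwrite(f"pics/{n}3.png",cv2.resize(c,None,fx=3,fy=3))
E
```

```text
time: 4.67
ee_pos: [0.4439, -0.1939, 0.0694]
ee_rot: [-0.005, 1.0, 0.02, -0.003]
contact_force: [-1.0, -2.0, 0.6]
finger_gap: 0.0001
```

View pics/scene3.png

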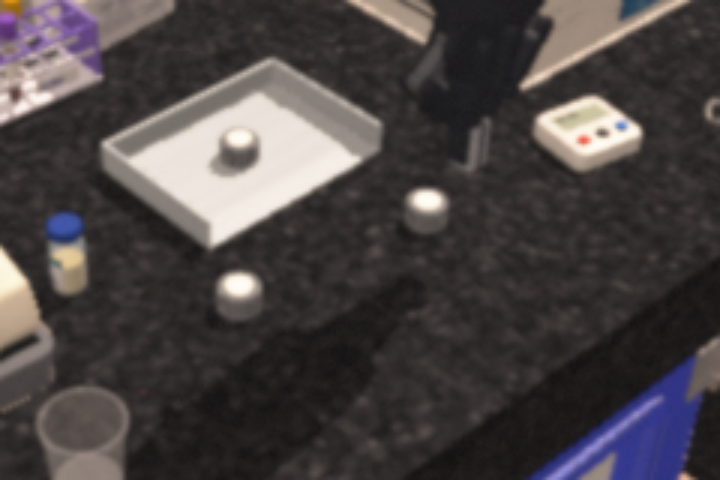

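View pics/top3.png

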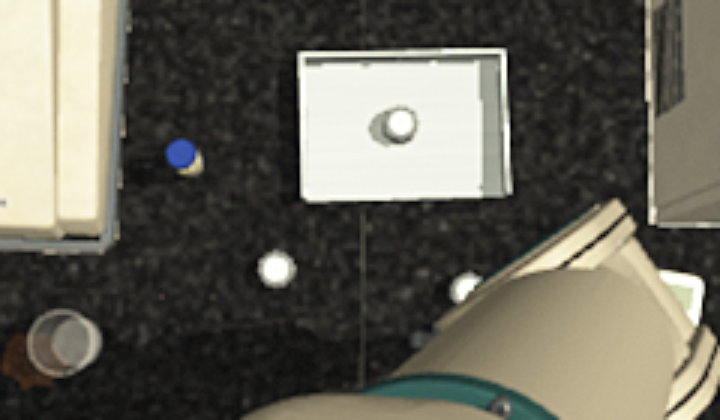

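Cap b sits mid-floor at top-crop (400,124), wholly past the lip. Next is cap c.

```bash
python3 -m creep '[[[-0.01,-0.002,-0.01,0,0,0,0],[-0.014,-0.002,-0.03,0,0,0,0],[-0.014,-0.002,-0.045,0,0,0,0],[-0.014,-0.002,-0.056,0,0,0,0],[-0.014,-0.002,-0.062,0,0,0,0]]]'
```

```text
time: 5.18
ee_pos: [0.4238, -0.1994, 0.006]
ee_rot: [-0.006, 1.0, 0.013, -0.006]
contact_force: [-0.8, 0.8, -0.3]
finger_gap: -0.0
```

```bash
python3 -m creep '[[[0.006,0.003,0.001,0,0,0,0],[0.012,0.003,0.001,0,0,0.5,0],[0.019,0.003,0.001,0,0,0.5,0],[0.026,0.004,0.001,0,0,0.5,0],[0.033,0.004,0.001,0,0,0.5,0]]]'; python3 -m creep '[[[0.007,0,0,0,0,0,0],[0.014,0.001,0,0,0,0,0],[0.021,0.001,0,0,0,0,0],[0.028,0.002,0,0,0,0,0],[0.035,0.002,0,0,0,0,0]]]';python3 -m creep '[[[0.007,0,0,0,0,0,0],[0.014,0.001,0,0,0,0,0],[0.021,0.001,0,0,0,0,0],[0.028,0.002,0,0,0,0,0],[0.035,0.002,0,0,0,0,0]]]'
python3 - <<'E'
from h import *
for n in("scene",):
    p,d=imaging.camera(n); c=p[160:320,250:490,::-1] if n=="scene" else p[120:260,190:430,::-1]
    cv2.imwrite(f"pics/{n}4.png",cv2.resize(c,None,fx=3,fy=3))
E
```

```text
time: 5.6
ee_pos: [0.4584, -0.1951, 0.0076]
ee_rot: [-0.005, 1.0, 0.018, -0.006]
contact_force: [0.5, -0.1, 0.3]
finger_gap: -0.0001
time: 6.02
ee_pos: [0.4941, -0.1928, 0.0076]
ee_rot: [-0.005, 1.0, 0.019, -0.006]
contact_force: [0.2, -0.2, 0.1]
finger_gap: 0.0
time: 6.43
ee_pos: [0.5297, -0.1905, 0.0076]
ee_rot: [-0.006, 1.0, 0.019, -0.006]
contact_force: [-0.8, -0.2, 0.4]
finger_gap: 0.0002
```

View pics/scene4.png

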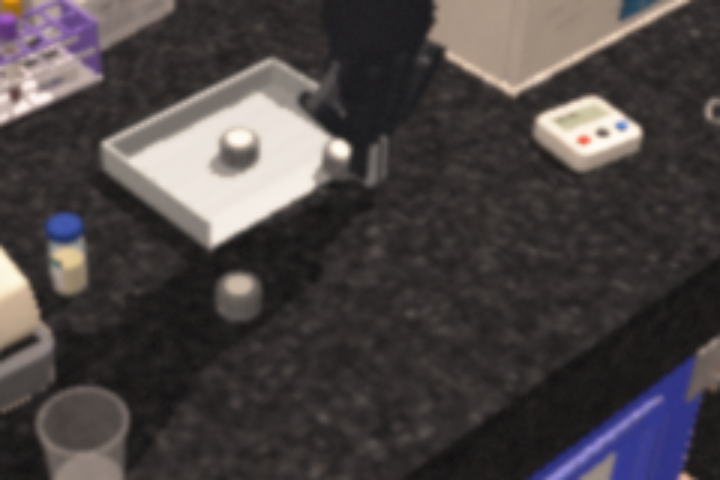

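Cap c is on the lip at about (337,155), in front of the fingers. I'll continue.

```bash
python3 -m creep '[[[0.007,0,0.001,0,0,0,0],[0.014,0.001,0.001,0,0,0,0],[0.021,0.001,0.001,0,0,0,0],[0.028,0.002,0.001,0,0,0,0],[0.035,0.002,0.001,0,0,0,0]]]';python3 -m creep '[[[0.007,0,0,0,0,0,0],[0.013,0,0,0,0,0,0],[0.018,0.001,0,0,0,0,0],[0.018,0.001,0,0,0,0,0],[0.004,0,0,0,0,0,0]]]'; python3 -m creep '[[[-0.02,0,0.015,0,0,0,0],[-0.03,0.005,0.05,0,0,0,0],[-0.04,0.035,0.08,0,0,0,0],[-0.05,0.07,0.08,0,0,0,0],[-0.06,0.105,0.08,0,0,0,0]]]'
```

```text
time: 6.9
ee_pos: [0.5674, -0.1882, 0.0086]
ee_rot: [-0.005, 1.0, 0.019, -0.005]
contact_force: [-1.1, -0.2, -1.1]
finger_gap: 0.0003
time: 7.32
ee_pos: [0.5744, -0.1875, 0.0086]
ee_rot: [-0.005, 1.0, 0.021, -0.003]
contact_force: [0.7, -0.1, -0.3]
finger_gap: 0.0001
time: 7.73
ee_pos: [0.5149, -0.0825, 0.0906]
ee_rot: [-0.005, 1.0, 0.019, -0.001]
contact_force: [1.1, 1.2, -0.5]
finger_gap: 0.0004
```

```bash
python3 - <<'E'
from h import *
W=cloud("top",np.load("top0.npy"))
m=(W[...,1]>0.05)&(W[...,1]<0.2)&(W[...,0]>.46)&(W[...,0]<.75)&(W[...,2]<.5)
P=W[m&(W[...,2]>.06)]; print(P.min(0),P.max(0)); 
for n in("scene","top"):
    p,d=imaging.camera(n); c=p[100:320,200:530,::-1] if n=="scene" else p[100:280,130:430,::-1]
    cv2.imwrite(f"pics/{n}5.png",cv2.resize(c,None,fx=2.4,fy=2.4))
    np.save(n+"5.npy",d)
print(readout.state()["joints"].round(2))
E
```

```text
[0.51178271 0.08954865 0.06001877] [0.7499659  0.19998474 0.13703122]
[-0.21  0.72  0.48  2.01 -0.62  0.58 -0.82]
```

View pics/scene5.png

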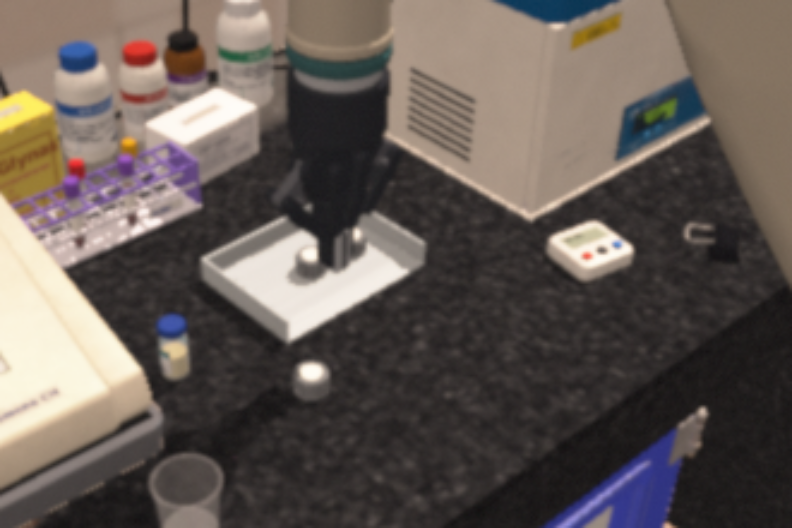

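View pics/top5.png

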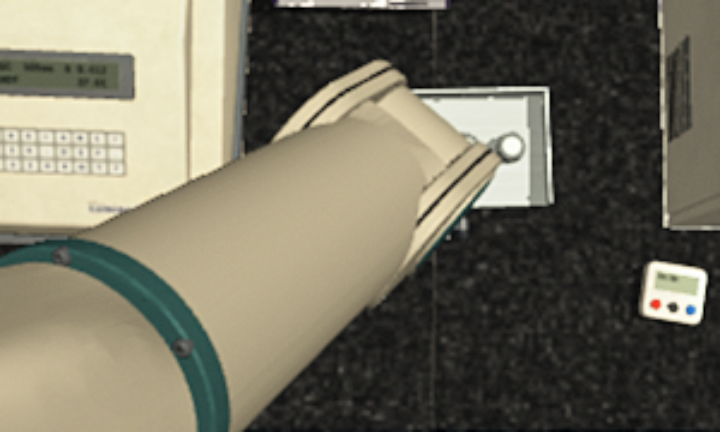

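```bash
python3 - <<'E'
from h import *
W=cloud("top",np.load("top5.npy"))
for u,v in [(290,130),(280,150),(250,165),(220,180),(200,190),(180,205)]: print(u,v,W[v,u].round(3))
E
```

```text
290 130 [ 0.561 -0.075  0.467]
280 150 [ 0.527 -0.065  0.505]
250 165 [ 0.498 -0.041  0.565]
220 180 [ 0.478 -0.024  0.609]
200 190 [ 0.467 -0.014  0.631]
180 205 [ 0.453 -0.008  0.657]
```

The arm links stay far above the machine, which is at y > 0.09 and 0.137 m high. I'll come down on the left side of cap a.

```bash
python3 -m creep '[[[-0.008,0.03,0,0,0,0,0],[-0.016,0.06,0,0,0,0,0],[-0.025,0.0875,0,0,0,0,0],[-0.025,0.0875,-0.02,0,0,0,0],[-0.025,0.0875,-0.04,0,0,0,0]]]'; python3 -m creep '[[[0,0,-0.015,0,0,0,0],[0,0,-0.03,0,0,0,0],[0,0,-0.038,0,0,0,0],[0,0,-0.043,0,0,0,0],[0,0,-0.043,0,0,0,0]]]';  python3 - <<'E'
from h import *
for n in("scene",):
    p,d=imaging.camera(n); c=p[160:320,250:490,::-1]
    cv2.imwrite(f"pics/{n}6.png",cv2.resize(c,None,fx=3,fy=3))
s=readout.state(); print(s["ee_pos"],s["joints"].round(2))
E
```

```text
time: 8.25
ee_pos: [0.4873, 0.0155, 0.0486]
ee_rot: [-0.009, 1.0, 0.027, -0.004]
contact_force: [0.2, -0.3, -0.6]
finger_gap: 0.0003
time: 8.67
ee_pos: [0.4869, 0.0149, 0.0049]
ee_rot: [-0.009, 1.0, 0.027, -0.005]
contact_force: [1.0, -0.1, -0.2]
finger_gap: -0.0
[0.48726372 0.01497168 0.00554069] [-0.27  0.82  0.29  2.11 -0.79  0.33 -0.82]
```

View pics/scene6.png

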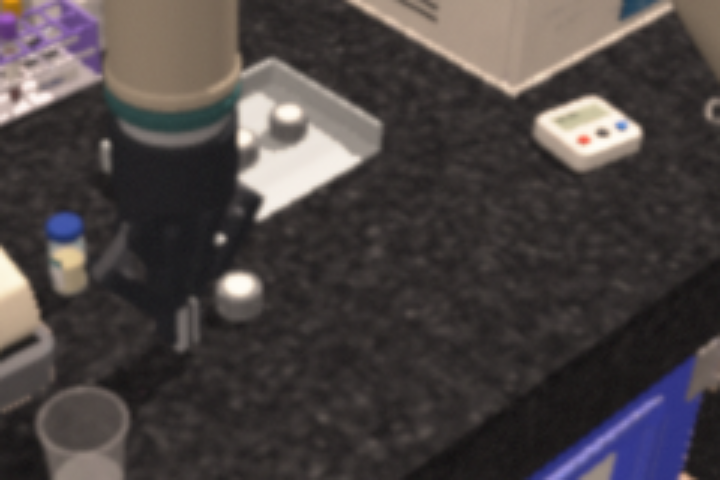

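The fingers are left of cap a, clear of the vial and cup, and both b and c are visible inside the tray. I'll sweep a sideways to y ≈ -0.095.

```bash
python3 -m creep '[[[0.003,-0.006,0.002,0,0,0,0],[0.003,-0.013,0.002,0,0,0,0],[0.003,-0.02,0.002,0,0,0,0],[0.003,-0.026,0.002,0,0,0,0],[0.003,-0.033,0.002,0,0,0,0]]]'; python3 -m creep '[[[0,-0.006,0,0,0,0,0],[0,-0.013,0,0,0,0,0],[0,-0.02,0,0,0,0,0],[0,-0.026,0,0,0,0,0],[0,-0.033,0,0,0,0,0]]]'; python3 -m creep '[[[0,-0.006,0,0,0,0,0],[0,-0.012,0,0,0,0,0],[0,-0.015,0,0,0,0,0],[0,-0.015,0,0,0,0,0],[0,0,0,0,0,0,0]]]'
```

```text
time: 9.13
ee_pos: [0.4904, -0.0188, 0.0079]
ee_rot: [-0.009, 1.0, 0.027, -0.004]
contact_force: [-0.5, 0.4, 1.1]
finger_gap: 0.0003
time: 9.55
ee_pos: [0.4903, -0.0522, 0.0079]
ee_rot: [-0.009, 1.0, 0.027, -0.004]
contact_force: [-0.6, 0.4, 1.6]
finger_gap: -0.0002
time: 9.97
ee_pos: [0.4907, -0.0559, 0.0081]
ee_rot: [-0.007, 1.0, 0.024, -0.003]
contact_force: [-0.1, -0.3, 0.6]
finger_gap: -0.0004
```

```bash
python3 -m creep '[[[0,0.004,0.02,0,0,0,0],[-0.005,0.004,0.045,0,0,0,0],[-0.03,-0.01,0.055,0,0,0,0],[-0.05,-0.025,0.055,0,0,0,0],[-0.055,-0.039,0.055,0,0,0,0]]]'; python3 - <<'E'
from h import *
for n in("scene","top"):
    p,d=imaging.camera(n); c=p[160:320,250:490,::-1] if n=="scene" else p[120:260,190:430,::-1]
    cv2.imwrite(f"pics/{n}7.png",cv2.resize(c,None,fx=3,fy=3))
    cv2.imwrite(f"pics/{n}7full.png",p[...,::-1])
print(readout.state()["ee_pos"])
# scene calibration check: expected px for cap a top centre at initial
print(w2px("scene",[.490,-.038,.018]), [ (y,w2px("scene",[.490,y,.018])) for y in(-.09,-.095,-.1)])
E
```

```text
time: 10.38
ee_pos: [0.4322, -0.0944, 0.0637]
ee_rot: [-0.008, 1.0, 0.024, -0.005]
contact_force: [-0.5, -0.4, 0.1]
finger_gap: 0.0
[ 0.43439658 -0.09692583  0.06354225]
(np.float64(329.187719158045), np.float64(255.0649501288487)) [(-0.09, (np.float64(349.14565705305637), np.float64(243.83542894046354))), (-0.095, (np.float64(351.0073869670093), np.float64(242.78790912024152))), (-0.1, (np.float64(352.8593894630545), np.float64(241.74586252305872)))]
```

View pics/scene7.png

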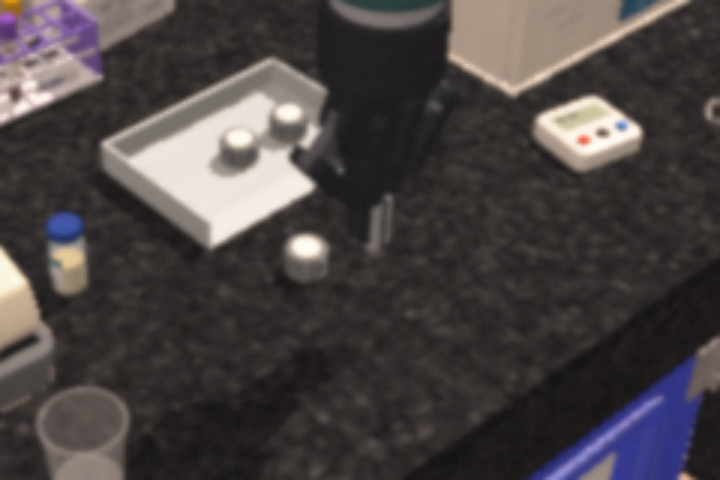

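View pics/top7.png

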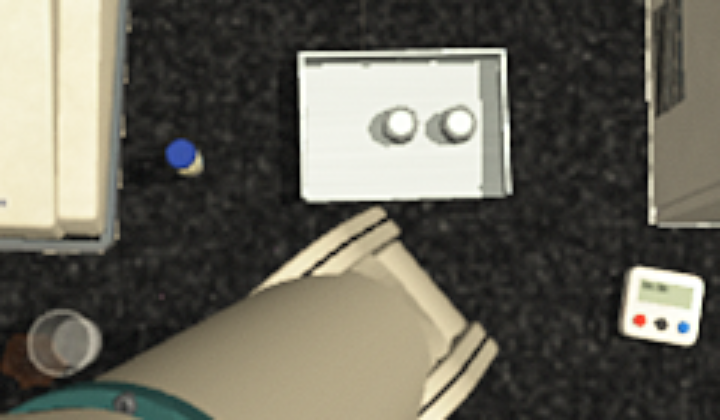

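Both b and c are on the floor, at top-crop (400,124) and (458,124). Cap a is at scene crop (306,245), which is y ≈ -0.098 and x ≈ 0.490. I'll come down behind it and push it in.

```bash
python3 -m creep '[[[0.01,-0.001,-0.015,0,0,0,0],[0.01,-0.001,-0.03,0,0,0,0],[0.01,-0.001,-0.045,0,0,0,0],[0.01,-0.001,-0.053,0,0,0,0],[0.01,-0.001,-0.056,0,0,0,0]]]'
```

```text
time: 10.9
ee_pos: [0.4444, -0.0969, 0.0062]
ee_rot: [-0.007, 1.0, 0.023, -0.004]
contact_force: [0.2, -0.2, -0.6]
finger_gap: 0.0004
```

```bash
python3 -m creep '[[[0.006,0,0.001,0,0,0,0],[0.012,0,0.001,0,0,0,0],[0.019,0,0.001,0,0,0,0],[0.026,0.001,0.001,0,0,0,0],[0.033,0.001,0.001,0,0,0,0]]]'; python3 -m creep '[[[0.007,0,0,0,0,0,0],[0.014,0,0,0,0,0,0],[0.021,0.001,0,0,0,0,0],[0.028,0.001,0,0,0,0,0],[0.035,0.001,0,0,0,0,0]]]'
python3 - <<'E'
from h import *
for n in("scene",):
    p,d=imaging.camera(n); c=p[160:320,250:490,::-1]
    cv2.imwrite(f"pics/{n}8.png",cv2.resize(c,None,fx=3,fy=3))
E
```

```text
time: 11.32
ee_pos: [0.4789, -0.0955, 0.0077]
ee_rot: [-0.007, 1.0, 0.023, -0.004]
contact_force: [-1.3, -0.7, 0.7]
finger_gap: -0.0001
time: 11.73
ee_pos: [0.5145, -0.0943, 0.0077]
ee_rot: [-0.007, 1.0, 0.023, -0.004]
contact_force: [0.6, 0.0, -0.0]
finger_gap: -0.0003
```

View pics/scene8.png

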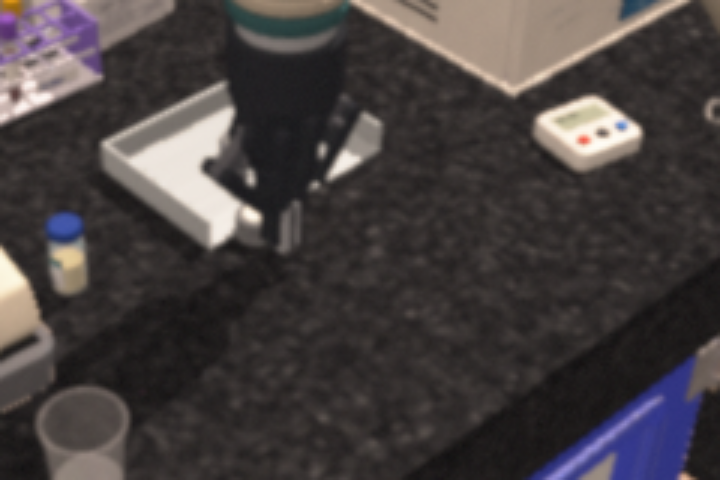

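Cap a is ahead of the fingers at about (250,225), entering the mouth inside the left wall. I'll push it on to TCP x ≈ 0.583.

```bash
python3 -m creep '[[[0.007,0,0,0,0,0,0],[0.014,0,0,0,0,0,0],[0.021,0,0.001,0,0,0,0],[0.028,0,0.001,0,0,0,0],[0.035,0,0.001,0,0,0,0]]]'; python3 -m creep '[[[0.007,0,0,0,0,0,0],[0.014,0,0,0,0,0,0],[0.021,0,0,0,0,0,0],[0.028,0,0,0,0,0,0],[0.033,0,0,0,0,0,0]]]'; python3 -m creep '[[[0,0,0,0,0,0,0],[-0.01,0,0,0,0,0,0],[-0.025,0,0.015,0,0,0,0],[-0.035,0,0.05,0,0,0,0],[-0.06,-0.02,0.085,0,0,0,0]]]'; python3 -m creep '[[[-0.015,-0.035,0.01,0,0,0,0],[-0.03,-0.07,0.02,0,0,0,0],[-0.045,-0.105,0.03,0,0,0,0],[-0.06,-0.14,0.04,0,0,0,0],[-0.075,-0.175,0.05,0,0,0,0]]]'; python3 -m creep '[[[-0.015,-0.035,0,0,0,0,0],[-0.03,-0.07,0,0,0,0,0],[-0.04,-0.105,0,0,0,0,0],[-0.05,-0.14,0,0,0,0,0],[-0.06,-0.175,0,0,0,0,0]]]'
python3 - <<'E'
from h import *
for n in("scene","top"):
    p,d=imaging.camera(n); c=p[160:320,250:490,::-1] if n=="scene" else p[120:260,190:430,::-1]
    cv2.imwrite(f"pics/{n}9.png",cv2.resize(c,None,fx=3,fy=3)); cv2.imwrite(f"pics/{n}9f.png",p[...,::-1]); np.save(n+"9.npy",d)
E
```

```text
time: 12.2
ee_pos: [0.5522, -0.0944, 0.0088]
ee_rot: [-0.007, 1.0, 0.024, -0.002]
contact_force: [-0.2, 0.7, 0.2]
finger_gap: 0.0001
time: 12.62
ee_pos: [0.5863, -0.0944, 0.0088]
ee_rot: [-0.007, 1.0, 0.024, -0.002]
contact_force: [-0.3, -0.1, -0.3]
finger_gap: -0.0002
time: 13.03
ee_pos: [0.5299, -0.1079, 0.0894]
ee_rot: [-0.009, 1.0, 0.027, -0.003]
contact_force: [0.9, 0.1, 1.0]
finger_gap: -0.0004
time: 13.45
ee_pos: [0.4537, -0.2842, 0.1401]
ee_rot: [-0.009, 1.0, 0.027, -0.003]
contact_force: [-0.3, 0.7, -0.1]
finger_gap: -0.0004
time: 13.87
ee_pos: [0.3925, -0.4607, 0.1402]
ee_rot: [-0.009, 1.0, 0.026, -0.003]
contact_force: [1.1, -0.3, 0.1]
finger_gap: 0.0
```

View pics/scene9.png

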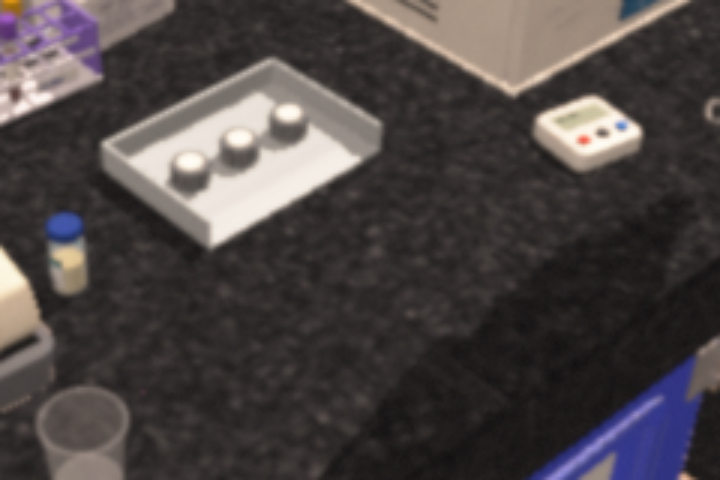

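View pics/top9.png

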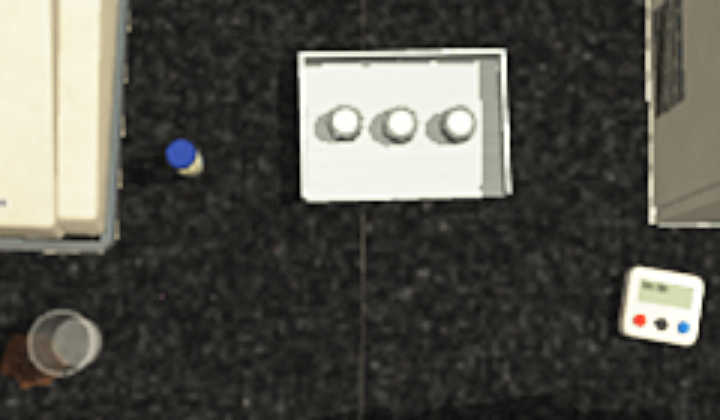

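All three caps are inside the tray in a row, at top-crop (345,124), (400,124) and (458,124). I'll check the numbers, then hand in.

```bash
python3 - <<'E'
from h import *
W=cloud("top",np.load("top9.npy")); th=np.radians(2.1); 
for u,v in [(305,161.5),(323.5,161.5),(342.5,161.5)]:
    p=px2z("top",u,v,.0205); z=W[int(v)-2:int(v)+3,int(u)-2:int(u)+3,2]; r=p[:2]-[.6097,-.1402]
    print(p.round(3),np.median(z).round(4),"tray xy",(r[0]*np.cos(th)+r[1]*np.sin(th)).round(4),(-r[0]*np.sin(th)+r[1]*np.cos(th)).round(4))
a=cv2.imread("pics/top0.png").astype(int); b=cv2.imread("pics/top9f.png").astype(int); D=abs(a-b).max(2)
for n,(u,v) in dict(vial=(251,173),timer=(410,222),cup=(209,236)).items(): print(n,(D[v-18:v+18,u-18:u+18]>40).sum())
ticket.job_done(); print(readout.state()["time"])
E
```

```text
[ 0.608 -0.094  0.02 ] 0.0226 tray xy 0.0001 0.0463
[ 0.609 -0.14   0.02 ] 0.0226 tray xy -0.0012 0.0005
[ 0.609 -0.187  0.02 ] 0.0226 tray xy -0.0024 -0.0467
vial 0
timer 0
cup 0
the job is handed in; nothing more can be done
the job is handed in; nothing more can be done
```

All three caps are on the tray's flat floor and the job is handed in, about 14 s into the 64 s allowed. I pushed them with closed fingers: b and c straight in over the lip, and a first sideways to line up with the mouth, then in. The fingers stayed shut throughout, and the force readings stayed within about 2 N.

- **Cap positions:** the last top view puts the caps at about tray (0, +46), (-1, 0) and (-2, -47) mm. Each is wholly past the lip, which ends at -40 mm, and clear of the walls.
- **Cap height:** the cap tops measure 22.6 mm. With this camera's +1.4 mm height error taken off, that is about the 20.5 mm expected for caps lying flat on the floor.
- **Bottle, timer and cup:** no pixels changed around any of them between the first and last top views.
- **Arm at hand-in:** it was parked well away and touching nothing.

One thing did not go as commanded. Joint 6 came close to its lower limit when the tool was near the robot, so the tool stopped about 10 mm high on the first descent and tilted by under 1°. I corrected the height before pushing.

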